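Turn over the full carton's marker

ROBOT

A 6-joint arm with a two-finger parallel gripper is mounted at the origin on the work surface. World frame = base frame: x ahead of the robot, y to its left, z up, the work surface at z = 0. Lengths are in m, angles in degrees, forces in N, time in s.
With the tool pointing down it reaches from about 0.375 to 0.75 m from the base axis. Payload 9 kg.
Tool frame: the origin (TCP) lies between the finger pads; the fingertips stand 22 mm ahead of it and the grasp point (between the pads) lies 3 mm ahead of it; z points along the fingers, y is the line along which they close (so a half turn about z gives the same grasp; the last joint's range is limited). The gripper opens to 85 mm and grips with 20 to 120 N. Pads are 22 mm wide; open, the fingers measure 114 mm over their backs; the gripper's body (76 mm by 85 mm) begins 54 mm behind the grasp point. The pads swing forward as they close: fully open they stand 13 mm farther back than shut.
Start: joints at [-12.473, 5.964, 5.575, 89.605, 0, 77.527], TCP at [0.6, 0, 0.253] pointing down, gripper open.
Joint ranges: [-171.21, 171.21], [-48.23, 106.86], [-62.78, 66.21], [-105.2, 120.99], [-86.42, 89.51], [-180, 180]. Speed limits (degrees/s): [127.2, 127.2, 147.25, 180, 180, 180].

INTERFACE

Orientations are given as a 3x3 rotation matrix whose columns are the frame's x, y, z axes.
In Python, from plant import ctrl gives the robot as it stands.
- The arm moves only by the tool send_rows, never from a script. Its argument "series" is a list of rows, each a list of 7 numbers: the shift along the tool's x, y, z in cm, then the turn, a rotation vector about the tool's x, y, z in degrees, then the gripper's target within -1 to 1 (fully open at 1, half-way at 0, shut at -1). A call has 1 to 10 rows; each row is the pose to reach, as a shift and turn from the pose commanded when the call began, along the tool's axes at that moment; what a row does not reach only later rows make up. A row lasts 1/12 s, in which the tool goes at most 41.7 mm and 7.16 degrees, less where a joint would pass 70% of its speed; a pose out of reach is approached as far as the arm can. A call with a gripper value outside its range is refused whole. The fingers move at their own pace and stop on an object; "newtons" is the grip in N (left out, the last holds). Time passes only in rows, so rows that repeat a pose let the fingers close. It gives the time, the measured TCP pose, the force, the opening and the grip force at its end, in the units of the state.
- ctrl.state(): the state, without advancing time (a new reading comes with each control period).
- ctrl.snapshot(name): name is "scene" or "side" or "wrist"; returns (picture, depth): 420x560x3 uint8, blue, green, red; 420x560 float32, m along the optical axis (not along the pixel's ray), 0 where there is no reading.
- ctrl.get_calibration(name): a dict with "mtx" (3x3 intrinsics, pixels), "R" (3x3) and "t" (3): a world point X has camera coordinates R X + t. Camera axes: x right, y down, z forward; pixel columns grow to the right and rows downward; lengths in m; the calibration is good to about 2 mm. The wrist camera is an equidistant fisheye: a pixel r from the principal point sees the ray r / f radians off the axis. A picture is of the moment at which its call begins: read the wrist's pose just before it. get_calibration takes no time and is no camera call; for the wrist camera it gives the pose at the moment of the call.
- ctrl.hand_in(): hands the job in; it is judged then, once.
The state is a dict: "clock": time; "joints": joint angles; "dq": joint speeds; "effort": joint torques, N m; "ee_pos": TCP position; "tool_rot": TCP orientation; "contact_force": force on the tool from outside, world axes, zero at the start; "wrist_torque": the same for the moment, N m; "gripper_width": finger opening in m; "grasp_force": force on a finger pad.
Only numpy, scipy, OpenCV 4.12 (cv2) and the standard library are available. Lean on these libraries where they do the work, as an engineer would, in place of code of your own. Each camera call takes 0.05 s, during which the arm holds its last target. There are 200 camera calls.

TASK

The carton filled with pastries is packed and ready to go: with a fingertip, push the hinged marker paddle on the stand in front of it over its hinge from right to left (as seen from the robot) and press it down flat, so that its other face, the one with the disc, lies up. Do not grasp or lift anything; leave the stand standing where it is, leave the part-filled carton's marker as it is and do not disturb the other things on the table.

Things in the scene. Friction and masses are not known exactly. Their poses are not given: they have to be found in the camera images.
- stand_full: marker stand in front of the full carton (the one to work on). A loose steel base plate, 90 (x) x 190 (y) x 8 mm, total 0.9 kg, standing on the table, not fastened, with two upright cheeks 74 mm high at its x = -41 and +41 mm that carry a hinge. Origin: centre of its underside; z up; its own x points to the carton, its own y to the left as seen from the robot.
- stand_full_hinge (a point): point on the hinge axis of that stand, midway between the cheeks, 65 mm above the table. The hinge axis runs along the stand's own x; axes as the stand's.
- paddle_full (a joint): angle of the white plastic paddle on stand_full, rad. 0: level, on the right (-y side of the stand), black bar up; pi/2: straight up; pi (its stop): level, on the left (+y side), black disc up. Stiff hinge (0.04 N m): the 50 g paddle stays at any angle and does not fall over by itself; it starts 0 to 0.3 rad above level. Bar (50 x 12 mm) and disc (42 mm) are flat inlays.
- lip_full (a point): middle of the lip at the end of that paddle, 80.5 mm from the hinge axis; moves with it. The paddle is a plate 66 mm wide (along the hinge), 5 mm thick, from 4 to 78 mm from the axis; at its end is the cross lip, 44 mm wide, 5 mm thick (78 to 83 mm from the axis), standing 18 mm out from the plate's mid-plane on both faces: with the paddle level it spans 47 to 83 mm above the table.
- carton_full_front (a point): black cardboard carton filled with pastries (three rows of four), 190 (x) x 240 (y) x 70 mm high, fixed. The point is the middle of its top edge on the robot's side. Its marker stand is in front of it, on the robot's side, centre about 105 mm from that edge.
- carton_part_front (a point): same carton with only three pastries in it, fixed; the point as on the other
- stand_part: the same kind of marker stand, in front of the part-filled carton; to be left alone
- paddle_part (a joint): angle of the paddle on stand_part, same meaning; to be left as it is
- dredger: small aluminium sugar dredger, 38 mm across, 60 mm high, standing between the full carton and its marker stand; origin at the centre of its underside
- jam_pot: small amber jam pot, 40 mm across, 42 mm high, standing between the other carton and its marker stand; origin at the centre of its underside
- pastry: loose pinwheel pastry, about 56 mm across, 22 mm high, on the table near the robot; origin at the centre of its underside
- tape_roll: cardboard ring lying flat, 64 mm across, 19 mm high, on the table near the robot; origin at the centre of its underside
- jug: white plastic jug with a handle, 90 mm across, 110 mm high, at the left; origin at the centre of its underside
- spatula: spatula lying flat at the right, near the robot
- sugar_jar: closed glass jar, 64 mm across, 90 mm high, at the left, near the robot; origin at the centre of its underside

How it is judged (in metres and radians):
On the way:
1. the paddle of the full carton's marker is pushed up past upright (value of joint paddle_full above 1.65 rad), for 0.05 s.
At the end, for the whole second after the job is handed in: The paddle of the full carton's marker lies on its left side, disc up, within 0.12 rad (7 degrees) of its stop; its stand is upright on the table within 25 mm of its starting place; the other marker still lies on its right side (below 0.6 rad) and its stand is within 25 mm of its place (value of joint paddle_full above 3.02 rad and value of joint paddle_part below 0.6 rad and linear speed of stand_full below 0.01 m/s and height (world z) of stand_full below 0.006 m and angle between stand_full's own z axis and vertical below 0.05 rad and distance of each of stand_full, stand_part from where it was at the start of the episode below 0.025 m); the robot touches nothing.
It fails at once if a marker stand is pushed more than 25 mm from its place (distance of any of stand_full, stand_part from where it was at the start of the episode above 0.025 m).
It fails at once if a marker stand is lifted or tipped (height (world z) of any of stand_full, stand_part above 0.012 m or angle between any of stand_full, stand_part's own z axis and vertical above 0.17 rad).
It fails at once if the marker of the part-filled carton is turned (value of joint paddle_part above 0.6 rad).
It fails at once if one of the other things is knocked over, lifted or moved more than 40 mm (distance of any of dredger, jam_pot, pastry, tape_roll, jug, spatula, sugar_jar from where it was at the start of the episode above 0.04 m or angle between any of dredger, jam_pot, jug, sugar_jar's own z axis and vertical above 0.5 rad or height (world z) of any of dredger, jam_pot, pastry, tape_roll, jug, spatula, sugar_jar above 0.02 m).
It also fails if it takes over 42 s, if anything falls off the work surface, if the arm or the gripper's body presses on something with over 40 N, if the wrist force passes 120 N, or if a joint passes its speed limit or range.

## Working session

There is one attempt and no reset: what is moved stays moved. The work goes in short steps, Python scripts to look and compute and a tool call to move; the robot and the scene stay as the last step left them, time stands still between calls to the robot, and variables do not carry over. Pictures are saved under pics/ and viewed, at most 10 in all, crops included, and the job is handed in when it is done.

Besides the shell and the picture viewer there is one more tool, called as name(argument=value, ...), one argument or row to a line, values as JSON. send_rows: Moves the arm, as the interface text tells. Its arguments: {"type":"object","properties":{"series":{"type":"array","items":{"type":"array","items":{"type":"number"}}},"newtons":{"type":"number"}},"required":["series"]}

```bash
mkdir -p pics; ls; python3 - <<'E'
from plant import ctrl
import cv2,numpy as np
for n in ["scene","side"]:
    p,d=ctrl.snapshot(n); cv2.imwrite(f"pics/{n}.png",p); np.save(f"pics/{n}_d.npy",d)
    c=ctrl.get_calibration(n); print(n,c)
print(ctrl.state())
E
```

```text
pics
scene {'mtx': array([[536.99024354,   0.        , 283.31979781],
       [  0.        , 536.99024354, 209.64236111],
       [  0.        ,   0.        ,   1.        ]]), 'R': array([[-0.20628429,  0.97819912,  0.02394309],
       [ 0.55536622,  0.13719264, -0.82021128],
       [-0.80561477, -0.15589952, -0.57155943]]), 't': array([ 0.06037241, -0.22033509,  1.94227838])}
side {'mtx': array([[528.56118608,   0.        , 278.07179973],
       [  0.        , 528.56118608, 215.4622273 ],
       [  0.        ,   0.        ,   1.        ]]), 'R': array([[ 0.952051  , -0.30568927, -0.01236797],
       [-0.24670806, -0.74319469, -0.62192989],
       [ 0.18092548,  0.59516025, -0.78297525]]), 't': array([-0.46807812,  0.20906943,  1.24117834])}
{'clock': 0.1, 'joints': array([-1.24736790e+01,  5.99540361e+00,  5.53375191e+00,  8.96043592e+01,
        2.14197735e-03,  7.75242154e+01]), 'dq': array([ 0.06117383, -0.06329616,  0.04116344,  0.05468539, -0.05451074,
        0.1012253 ]), 'effort': array([ 5.58294560e-03, -5.58208680e+01,  5.04719281e+01,  1.31238697e-02,
       -3.14059680e-04, -9.08449465e-05]), 'ee_pos': array([5.99746253e-01, 7.23762218e-05, 2.52619443e-01]), 'tool_rot': array([[-3.65684337e-05,  9.99999376e-01, -1.11683805e-03],
       [ 9.99999959e-01,  3.68871418e-05,  2.85347151e-04],
       [ 2.85388170e-04, -1.11682757e-03, -9.99999336e-01]]), 'contact_force': array([ 0.67388663, -0.40871136,  0.2137546 ]), 'wrist_torque': array([ 0.02696013,  0.04375067, -0.02119345]), 'grasp_force': 0.0, 'gripper_width': 0.08562783727461627}
```

View pics/scene.png

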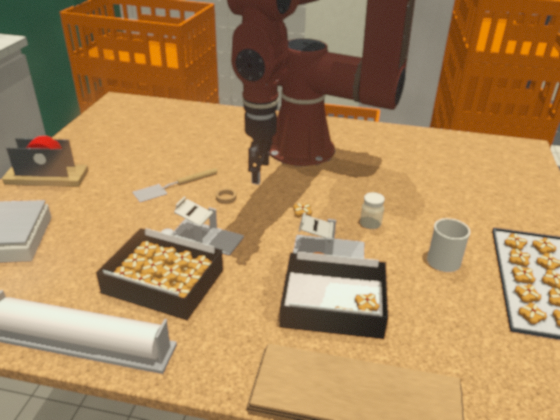

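View pics/side.png

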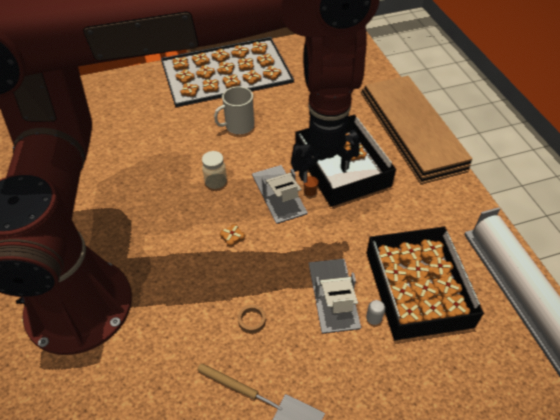

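The full carton is at side (425,285) and scene (165,270). Its stand is at side (335,295) and scene (210,225), with the dredger at side (376,312). I'll measure from the side depth.

```bash
cat > h.py <<'E'
import numpy as np,cv2
from plant import ctrl
def cloud(name,d):
    c=ctrl.get_calibration(name);K=c["mtx"];v,u=np.indices(d.shape)
    P=np.stack([(u-K[0,2])/K[0,0]*d,(v-K[1,2])/K[1,1]*d,d],-1)
    return (P-c["t"])@c["R"]
E
python3 - <<'E'
from h import *
p=cv2.imread("pics/side.png");d=np.load("pics/side_d.npy");X=cloud("side",d)
u0,v0,u1,v1=295,245,395,345
c=cv2.resize(p[v0:v1,u0:u1],None,fx=6,fy=6,interpolation=cv2.INTER_CUBIC);cv2.imwrite("pics/c.png",c)
x=X[v0:v1,u0:u1].reshape(-1,3);b=p[v0:v1,u0:u1].reshape(-1,3).astype(int)
hsv=cv2.cvtColor(p[v0:v1,u0:u1],cv2.COLOR_BGR2HSV).reshape(-1,3)
g=(hsv[:,1]<70)
for lo,hi in [(-.01,.004),(.004,.02),(.02,.04),(.04,.06),(.06,.075),(.075,.12)]:
    m=g&(x[:,2]>lo)&(x[:,2]<hi)&(x[:,0]<.62)
    if m.sum()>3: print(lo,hi,m.sum(),np.percentile(x[m],[2,50,98],axis=0).round(3).tolist())
# plate: rectangle fit at 4..14mm
m=g&(x[:,2]>.003)&(x[:,2]<.013)
print(cv2.minAreaRect((x[m][:,:2]*1000).astype(np.float32)))
E
```

```text
-0.01 0.004 194 [[0.521, -0.257, -0.002], [0.562, -0.195, 0.003], [0.617, -0.072, 0.004]]
0.004 0.02 1392 [[0.523, -0.256, 0.004], [0.563, -0.196, 0.007], [0.616, -0.071, 0.011]]
0.02 0.04 21 [[0.533, -0.167, 0.022], [0.535, -0.164, 0.029], [0.538, -0.145, 0.04]]
0.04 0.06 28 [[0.532, -0.181, 0.043], [0.536, -0.165, 0.052], [0.616, -0.149, 0.06]]
0.06 0.075 419 [[0.534, -0.246, 0.062], [0.571, -0.173, 0.07], [0.616, -0.15, 0.075]]
0.075 0.12 606 [[0.535, -0.245, 0.075], [0.565, -0.22, 0.083], [0.599, -0.185, 0.105]]
((618.431884765625, -179.01832580566406), (230.57763671875, 177.6128387451172), 79.08641052246094)
```

View pics/c.png

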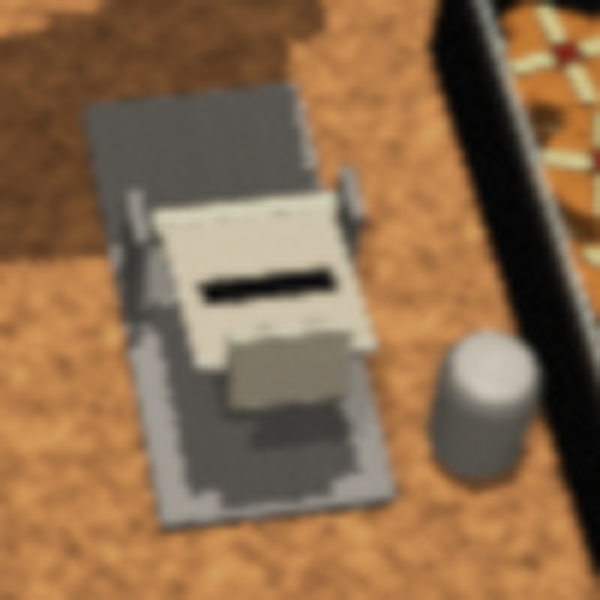

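The crop shows the plate corners at (88,105), (297,87), (393,495) and (163,527). The paddle is bar up, its hinge end at the top and its lip at (290,370). The dredger top is at (490,365). Next I'll cast these to the right heights.

```bash
cat >> h.py <<'E'
def ray(name,uv,z):
    c=ctrl.get_calibration(name);uv=np.atleast_2d(uv).astype(float)
    r=np.c_[cv2.undistortPoints(uv[:,None],c["mtx"],None)[:,0],np.ones(len(uv))]@c["R"]
    o=-c["R"].T@c["t"];return o+r*((z-o[2])/r[:,2])[:,None]
E
python3 - <<'E'
from h import *
f=lambda l,z:ray("side",np.array(l)/6+[294.6,244.6],z)
C=f([(88,105),(297,87),(393,495),(163,527)],.008);print(C.round(4))
print("sides",np.linalg.norm(C-np.roll(C,-1,0),axis=1),"centre",C.mean(0))
yv=(C[0]+C[1]-C[2]-C[3]);print("yaw of stand y",np.degrees(np.arctan2(-yv[0],yv[1])))
print("dredger top",f([(490,365)],.06))
print("cheek tops",f([(135,193),(350,170)],.074))
p=cv2.imread("pics/side.png");d=np.load("pics/side_d.npy");X=cloud("side",d)
# paddle points along rotated frame
c=C.mean(0);y=yv[:2]/np.linalg.norm(yv[:2]);x=np.array([y[1],-y[0]])
q=X[245:345,295:395].reshape(-1,3);s=np.c_[(q[:,:2]-c[:2])@x,(q[:,:2]-c[:2])@y,q[:,2]]
m=(abs(s[:,0])<.02)&(s[:,2]>.05)&(abs(s[:,1])<.1)
for a in np.arange(-.1,.02,.01):
    k=m&(s[:,1]>a)&(s[:,1]<a+.01)
    if k.sum(): print(round(a,3),k.sum(),s[k,2].min().round(3),np.median(s[k,2]).round(3),s[k,2].max().round(3))
E
```

```text
[[ 0.5521 -0.0627  0.008 ]
 [ 0.6365 -0.0813  0.008 ]
 [ 0.6011 -0.2624  0.008 ]
 [ 0.5147 -0.2478  0.008 ]]
sides [0.08642216 0.18455374 0.0875969  0.18882612] centre [ 0.57607716 -0.16353092  0.008     ]
yaw of stand y -11.233865558040467
dredger top [[ 0.6398074  -0.24756773  0.06      ]]
cheek tops [[ 0.53843756 -0.1456807   0.074     ]
 [ 0.6191218  -0.1615658   0.074     ]]
-0.09 47 0.069 0.077 0.091
-0.08 185 0.069 0.092 0.107
-0.07 14 0.082 0.102 0.105
-0.06 48 0.079 0.083 0.088
-0.05 67 0.076 0.081 0.085
-0.04 57 0.075 0.078 0.082
-0.03 57 0.07 0.074 0.078
-0.02 58 0.068 0.072 0.076
-0.01 58 0.064 0.068 0.073
-0.0 39 0.062 0.067 0.073
```

```bash
cat >> h.py <<'E'
from scipy.spatial.transform import Rotation as Ro
O=np.array([.577,-.162,.065]);YAW=-11.2
S=Ro.from_euler("z",YAW,degrees=True).as_matrix()
R0=np.array([[0,1,0],[1,0,0],[0,0,-1.]])
def rows(W,tilt=45,sx=-4):
    "W: fingertip (y,h) in mm in the hinge frame -> shift cm and turn deg in the present tool frame"
    s=ctrl.state();Rt=S@Ro.from_euler("x",tilt,degrees=True).as_matrix()@R0
    rv=Ro.from_matrix(s["tool_rot"].T@Rt).as_rotvec(degrees=True)
    print("now tip in stand",((S.T@(s["ee_pos"]+.022*s["tool_rot"][:,2]-O))*1e3).round(1),"F",s["contact_force"].round(1),"clock",s["clock"])
    for y,h in W:
        g=O+S@np.array([sx,y,h])/1e3-.022*Rt[:,2]
        print((y,h),((s["tool_rot"].T@(g-s["ee_pos"]))*100).round(2),rv.round(1))
E
python3 -c "
from h import *
rows([(-140,100)])"
```

```text
now tip in stand [ -9.2 163.4 165.6] F [ 0.7 -0.4  0.2] clock 0.1
(-140, 100) [-31.39  -5.68   7.2 ] [-4.5 44.8 10.6]
```

send_rows(
  series=[
    [-4,-0.7,0,-0.6,5.6,1.3,-1],
    [-8,-1.4,0,-1.1,11.2,2.6,-1],
    [-12,-2.1,0,-1.7,16.8,4,-1],
    [-16,-2.8,0.5,-2.2,22.4,5.3,-1],
    [-20,-3.5,1.5,-2.8,28,6.6,-1],
    [-24,-4.2,3,-3.4,33.6,8,-1],
    [-28,-5,5,-4,39.2,9.3,-1],
    [-31.4,-5.7,7.2,-4.5,44.8,10.6,-1],
    [-31.4,-5.7,7.2,-4.5,44.8,10.6,-1],
    [-31.4,-5.7,7.2,-4.5,44.8,10.6,-1],
  ],
)

```text
clock: 0.93
ee_pos: [0.5401, -0.3172, 0.1743]
tool_rot: [[0.144, 0.98, 0.139], [0.687, -0.2, 0.698], [0.712, -0.005, -0.702]]
contact_force: [-0.2, 0.4, -0.5]
gripper_width: -0.0001
grasp_force: 0.0
```

```bash
python3 - <<'E'
from h import *
rows([(-140,100),(-125,-22),(-83,-22),(-81,-11)])
s=ctrl.state();print(s["joints"].round(1),s["gripper_width"])
a,_=ctrl.snapshot("side");b,_=ctrl.snapshot("wrist")
cv2.imwrite("pics/m1.png",np.hstack([cv2.resize(a[180:400,230:480],(400,352)),cv2.resize(b,(400,300))[:, :] if 0 else cv2.copyMakeBorder(cv2.resize(b,(400,300)),0,52,0,0,0)]))
E
```

```text
now tip in stand [  -6.  -143.7   93.9] F [-0.2  0.4 -0.5] clock 0.9333
(-140, 100) [ 0.71  0.2  -0.16] [ 0.  -0.4 -0.5]
(-125, -22) [-6.92  0.26  9.47] [ 0.  -0.4 -0.5]
(-83, -22) [-3.97  0.23 12.46] [ 0.  -0.4 -0.5]
(-81, -11) [-3.05  0.22 11.83] [ 0.  -0.4 -0.5]
[-56.1  44.5  34.4 115.5  30.3  35.6] -0.00014784729981170123
```

View pics/m1.png

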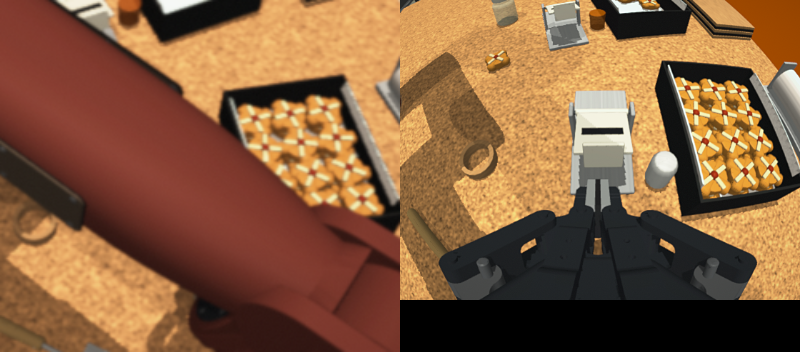

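The wrist view shows the lip at (603,155), straight ahead of the closed fingertips at (600,190). The dredger at (661,170) is clear to the right. Now I'll go down beside the lip.

send_rows(
  series=[
    [-1.5,0.2,2.2,0,-0.4,-0.5,-1],
    [-3.5,0.2,4.5,0,-0.4,-0.5,-1],
    [-5,0.2,7,0,-0.4,-0.5,-1],
    [-6.9,0.2,9.4,0,-0.4,-0.5,-1],
    [-6.9,0.2,9.4,0,-0.4,-0.5,-1],
    [-6.9,0.2,9.4,0,-0.4,-0.5,-1],
  ],
)

```text
clock: 1.53
ee_pos: [0.5491, -0.2953, 0.0675]
tool_rot: [[0.127, 0.982, 0.136], [0.701, -0.186, 0.688], [0.702, 0.008, -0.713]]
contact_force: [0.8, -0.4, 0.5]
gripper_width: -0.0001
grasp_force: 0.0
```

```bash
python3 - <<'E'
from h import *
rows([(-125,-22),(-83,-22),(-81,-11)])
s=ctrl.state();print(s["joints"].round(1))
b,_=ctrl.snapshot("wrist");cv2.imwrite("pics/m2.png",b)
E
```

```text
now tip in stand [  -1.5 -120.8  -13.2] F [ 0.8 -0.4  0.5] clock 1.5333
(-125, -22) [-0.93 -0.26  0.33] [-0.   0.4  0.6]
(-83, -22) [ 2.06 -0.23  3.28] [-0.   0.4  0.6]
(-81, -11) [ 2.97 -0.22  2.64] [-0.   0.4  0.6]
[-54.3  45.6  25.2 103.5  30.8  36.6]
```

View pics/m2.png

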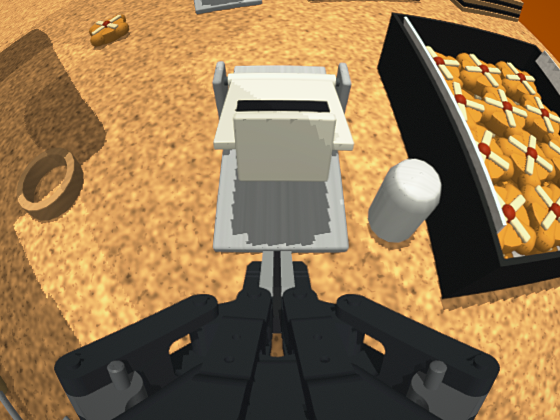

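The lip is at (285,150), centred over the fingers at (277,270), with the plate below it. The dredger at (405,195) is clear. I'll re-read the settled pose and plan the sweep.

```bash
python3 -c "
from h import *
rows([(-125,-22),(-83,-22),(-81,-9),(-74,8),(-65,24)])"
```

```text
now tip in stand [  -0.8 -121.9  -11.8] F [-0.4  0.6  0.6] clock 1.5833
(-125, -22) [-0.95 -0.33  0.51] [0.1 0.5 0.7]
(-83, -22) [ 2.05 -0.3   3.45] [0.1 0.5 0.7]
(-81, -9) [ 3.1  -0.29  2.66] [0.1 0.5 0.7]
(-74, 8) [ 4.79 -0.27  1.94] [0.1 0.5 0.7]
(-65, 24) [ 6.55 -0.24  1.43] [0.1 0.5 0.7]
```

send_rows(
  series=[
    [-0.9,-0.2,0.5,0,0.4,0.6,-1],
    [0,-0.2,1.5,0,0.4,0.6,-1],
    [1,-0.2,2.5,0,0.4,0.6,-1],
    [2,-0.2,3.4,0,0.4,0.6,-1],
    [2.5,-0.2,3,0,0.4,0.6,-1],
    [3.1,-0.2,2.6,0,0.4,0.6,-1],
    [3.1,-0.2,2.6,0,0.4,0.6,-1],
    [3.1,-0.2,2.6,0,0.4,0.6,-1],
  ],
)

```text
clock: 2.25
ee_pos: [0.5546, -0.2587, 0.0706]
tool_rot: [[0.137, 0.981, 0.14], [0.696, -0.196, 0.691], [0.705, 0.003, -0.709]]
contact_force: [0.3, 0.6, -1.0]
gripper_width: -0.0001
grasp_force: 0.0
```

```bash
python3 - <<'E'
from h import *
b,_=ctrl.snapshot("wrist");cv2.imwrite("pics/m3.png",b)
rows([(-81,-9),(-74,8),(-65,24),(-57,31),(-48,36),(-35,43),(-22,48),(-10,49),(0,48),(10,49)])
E
```

```text
now tip in stand [ -3.3 -83.5 -10.6] F [ 0.3 -0.3  0.3] clock 2.3
(-81, -9) [ 0.29 -0.06  0.06] [ 0.2  0.1 -0. ]
(-74, 8) [ 1.98 -0.06 -0.65] [ 0.2  0.1 -0. ]
(-65, 24) [ 3.75 -0.06 -1.15] [ 0.2  0.1 -0. ]
(-57, 31) [ 4.81 -0.06 -1.08] [ 0.2  0.1 -0. ]
(-48, 36) [ 5.8  -0.06 -0.8 ] [ 0.2  0.1 -0. ]
(-35, 43) [ 7.21 -0.06 -0.38] [ 0.2  0.1 -0. ]
(-22, 48) [ 8.49 -0.06  0.18] [ 0.2  0.1 -0. ]
(-10, 49) [ 9.41 -0.06  0.96] [ 0.2  0.1 -0. ]
(0, 48) [10.05 -0.07  1.74] [ 0.2  0.1 -0. ]
(10, 49) [10.83 -0.07  2.37] [ 0.2  0.1 -0. ]
```

View pics/m3.png

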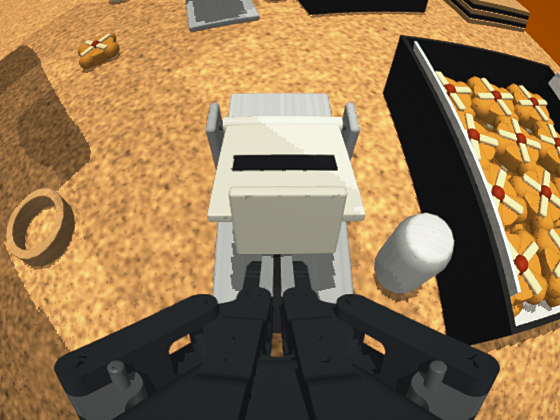

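The fingertips at (277,258) are at the lower edge of the lip, just slipping under it, and nothing else is near. I'll lift.

send_rows(
  series=[
    [0.6,-0.05,0.2,0,0,0,-1],
    [1.3,-0.05,-0.1,0,0,0,-1],
    [2,-0.05,-0.5,0,0,0,-1],
    [2.6,-0.05,-0.8,0,0,0,-1],
    [3.2,-0.05,-1,0,0,0,-1],
    [3.8,-0.05,-1.1,0,0,0,-1],
    [4.3,-0.05,-1.1,0,0,0,-1],
    [4.8,-0.05,-1.1,0,0,0,-1],
    [4.8,-0.05,-1.1,0,0,0,-1],
  ],
)

```text
clock: 3.05
ee_pos: [0.5592, -0.2307, 0.1119]
tool_rot: [[0.137, 0.981, 0.139], [0.694, -0.195, 0.693], [0.706, 0.001, -0.708]]
contact_force: [0.6, 0.6, 0.1]
gripper_width: 0.0002
grasp_force: 0.0
```

```bash
python3 - <<'E'
from h import *
b,_=ctrl.snapshot("wrist");cv2.imwrite("pics/m4.png",b)
rows([(-57,31),(-48,36),(-35,43),(-22,48),(-10,49),(0,48),(10,49)])
E
```

```text
now tip in stand [ -4.2 -55.6  30.8] F [-0.2 -0.3 -0.4] clock 3.1
(-57, 31) [-0.09  0.02 -0.11] [ 0.1  0.  -0. ]
(-48, 36) [0.9  0.02 0.17] [ 0.1  0.  -0. ]
(-35, 43) [2.31 0.02 0.59] [ 0.1  0.  -0. ]
(-22, 48) [3.59 0.02 1.16] [ 0.1  0.  -0. ]
(-10, 49) [4.51 0.02 1.93] [ 0.1  0.  -0. ]
(0, 48) [5.14 0.02 2.71] [ 0.1  0.  -0. ]
(10, 49) [5.92 0.01 3.35] [ 0.1  0.  -0. ]
```

View pics/m4.png

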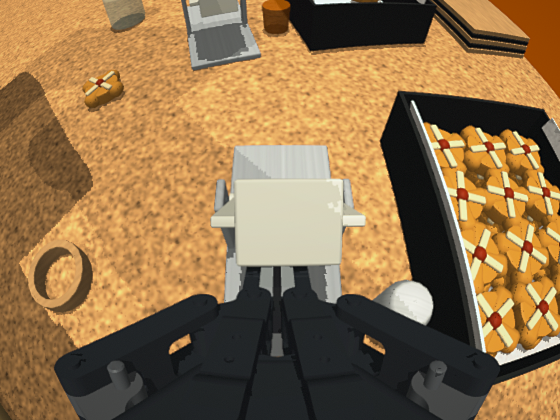

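The paddle is up at about 45°: its lip faces the camera at (290,220), and the fingers are hooked beneath it. The stand hasn't moved. I'll carry on over the top.

send_rows(
  series=[
    [0.5,0,0.1,0,0,0,-1],
    [0.9,0,0.2,0,0,0,-1],
    [1.6,0,0.4,0,0,0,-1],
    [2.3,0,0.6,0,0,0,-1],
    [3,0,0.9,0,0,0,-1],
    [3.6,0,1.2,0,0,0,-1],
    [4.1,0,1.6,0,0,0,-1],
    [4.6,0,2,0,0,0,-1],
    [5.1,0,2.7,0,0,0,-1],
    [5.9,0,3.3,0,0,0,-1],
  ],
)

```text
clock: 3.93
ee_pos: [0.5716, -0.1669, 0.1287]
tool_rot: [[0.139, 0.981, 0.139], [0.694, -0.196, 0.693], [0.707, 0.0, -0.708]]
contact_force: [0.3, -0.4, -1.1]
gripper_width: -0.0004
grasp_force: 0.3
```

```bash
python3 - <<'E'
from h import *
b,_=ctrl.snapshot("wrist");cv2.imwrite("pics/m5.png",b)
rows([(10,49),(20,48),(30,46),(40,43),(46,39),(51,34),(55,28),(59,19),(61,11),(61,7),(61,3)])
E
```

```text
now tip in stand [-4.4 11.6 48.8] F [0.9 0.8 0.6] clock 3.9833
(10, 49) [-0.1   0.04 -0.13] [ 0. -0. -0.]
(20, 48) [0.53 0.04 0.65] [ 0. -0. -0.]
(30, 46) [1.1  0.04 1.5 ] [ 0. -0. -0.]
(40, 43) [1.59 0.04 2.42] [ 0. -0. -0.]
(46, 39) [1.73 0.04 3.12] [ 0. -0. -0.]
(51, 34) [1.73 0.04 3.83] [ 0. -0. -0.]
(55, 28) [1.59 0.04 4.54] [ 0. -0. -0.]
(59, 19) [1.24 0.04 5.46] [ 0. -0. -0.]
(61, 11) [0.81 0.04 6.17] [ 0. -0. -0.]
(61, 7) [0.53 0.04 6.45] [ 0. -0. -0.]
(61, 3) [0.25 0.04 6.73] [ 0. -0. -0.]
```

View pics/m5.png

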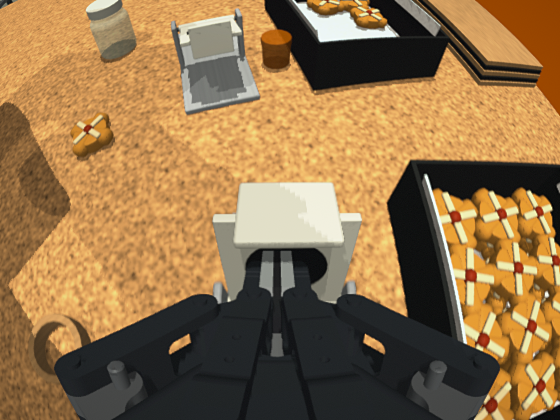

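The paddle is past upright: the disc face at (290,265) shows, with the fingertips on it below the lip. Next I'll push it over and down.

send_rows(
  series=[
    [0.5,0,0.6,0,0,0,-1],
    [1.1,0,1.5,0,0,0,-1],
    [1.5,0,2.4,0,0,0,-1],
    [1.7,0,3.1,0,0,0,-1],
    [1.7,0,3.8,0,0,0,-1],
    [1.6,0,4.5,0,0,0,-1],
    [1.2,0,5.4,0,0,0,-1],
    [0.8,0,6.1,0,0,0,-1],
    [0.8,0,6.1,0,0,0,-1],
  ],
)

```text
clock: 4.73
ee_pos: [0.5804, -0.1188, 0.0896]
tool_rot: [[0.139, 0.981, 0.137], [0.693, -0.196, 0.694], [0.707, -0.002, -0.707]]
contact_force: [-1.2, 0.6, -0.6]
gripper_width: -0.0002
grasp_force: 0.0
```

```bash
python3 - <<'E'
from h import *
b,_=ctrl.snapshot("wrist");cv2.imwrite("pics/m6.png",b)
rows([(61,11),(61,7),(61,3),(61,-1)])
E
```

```text
now tip in stand [-4.8 58.2 10. ] F [-0.  -0.3  0.2] clock 4.7833
(61, 11) [0.27 0.08 0.12] [ 0.  -0.  -0.1]
(61, 7) [-0.01  0.08  0.41] [ 0.  -0.  -0.1]
(61, 3) [-0.29  0.08  0.69] [ 0.  -0.  -0.1]
(61, -1) [-0.58  0.08  0.97] [ 0.  -0.  -0.1]
```

View pics/m6.png

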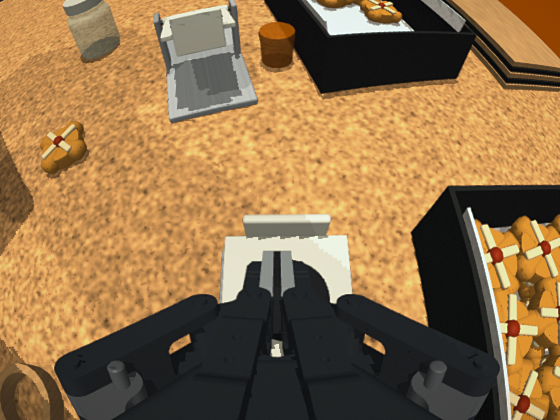

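The paddle lies nearly flat on the left, with the disc under the fingertips at (277,255) and the lip beyond at (287,226). I'll press straight down gently until I feel the stop.

send_rows(
  series=[
    [-0.15,0,0.15,0,0,0,-1],
    [-0.3,0,0.3,0,0,0,-1],
    [-0.4,0,0.4,0,0,0,-1],
    [-0.5,0,0.5,0,0,0,-1],
    [-0.5,0,0.5,0,0,0,-1],
  ],
)

```text
clock: 5.2
ee_pos: [0.5816, -0.1202, 0.0882]
tool_rot: [[0.139, 0.98, 0.141], [0.693, -0.198, 0.694], [0.708, 0.002, -0.706]]
contact_force: [-9.5, 0.5, 23.7]
gripper_width: 0.0003
grasp_force: 11.8
```

I hit a firm stop at 24 N. I'll retreat along the tool axis and up, then check.

send_rows(
  series=[
    [0.4,0,-0.6,0,0,0,-1],
    [0.4,0,-2,0,0,0,-1],
    [0.4,0,-5,0,0,0,-1],
    [0.4,0,-8.5,0,0,0,-1],
    [0.4,0,-12,0,0,0,-1],
    [0.4,0,-15,0,0,0,-1],
    [0.4,0,-15,0,0,0,-1],
    [0.4,0,-15,0,0,0,-1],
  ],
)

```text
clock: 5.87
ee_pos: [0.5612, -0.2228, 0.1946]
tool_rot: [[0.138, 0.98, 0.142], [0.695, -0.198, 0.691], [0.705, 0.003, -0.709]]
contact_force: [0.1, 0.0, -0.5]
gripper_width: -0.0001
grasp_force: 0.0
```

```bash
python3 - <<'E'
from h import *
s=ctrl.state();print(s["clock"],s["ee_pos"],s["contact_force"])
b,_=ctrl.snapshot("wrist");a,d=ctrl.snapshot("scene")
cv2.imwrite("pics/m7.png",np.hstack([cv2.copyMakeBorder(cv2.resize(b,(400,300)),0,60,0,0,0),cv2.resize(a[190:280,150:250],(400,360),interpolation=cv2.INTER_CUBIC)]))
X=cloud("scene",d)[170:290,140:280].reshape(-1,3);q=(X-O)@S*1e3
for a0 in range(10,90,10):
    k=(abs(q[:,0])<28)&(q[:,1]>a0)&(q[:,1]<a0+10)&(q[:,2]>-30)&(q[:,2]<60)
    if k.sum(): print(a0,k.sum(),np.percentile(q[k,2],[10,50,90]).round(1))
E
```

```text
5.8667 [ 0.56120703 -0.22284033  0.19456174] [ 0.14784624  0.01589698 -0.53781929]
10 44 [1.6 4.2 6.2]
20 41 [2.  4.7 6.4]
30 53 [2.5 4.7 7.3]
40 44 [2.2 4.5 6.4]
50 43 [2.1 4.4 7.7]
60 48 [1.7 4.4 6.7]
70 20 [-2.7  4.3  6.4]
80 109 [-11.6   4.8  19.5]
```

View pics/m7.png

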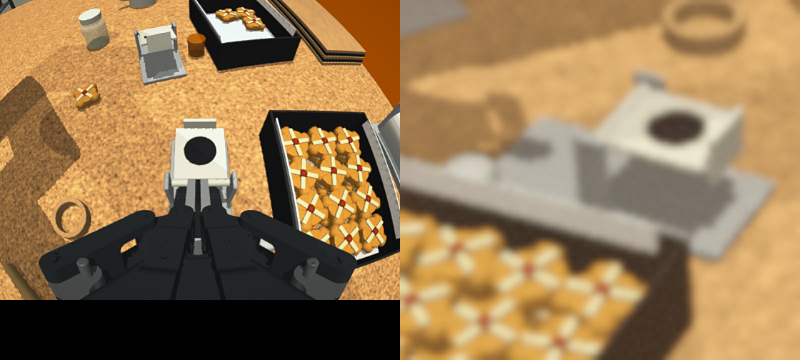

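The disc is up at (200,150), and the paddle is level: its height is flat along its length to about 0.5 mm. The stand is in place and the arm is clear, so I'll hand in.

```bash
python3 -c "
from plant import ctrl
print(ctrl.hand_in())"
```

```text
the job is handed in; nothing more can be done
None
```

I pushed the full carton's marker paddle over its hinge and pressed it flat on the left with the disc up; the last pictures show its stand in place and the arm clear, and the job is handed in, though hand-in returned no verdict.

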